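Fetch the spare parts tray and stack it, turned end for end, over the heat sink

TASK

Move the carton aside and leave it standing on the bench, draw the spare grey tray out from under the riser, turn it end for end and stack it on the tray that holds the heat sink: set it down gently and press it past the sprung catches until it sits level and fully home on that tray's stacking lugs, not nested. The spare tray must not press on the heat sink, the loaded tray stays where it is, nothing is knocked over, and let go at the end.

Things in the scene. Friction and masses are not known exactly. Their poses are not given: they have to be found in the camera images.
- spare_c (a point): Spare tray, empty, grey plastic, 160 g, tapered stack-nest form: 134 long (its x) x 66 (its y) x 56 mm high, 122 x 54 mm at the underside, walls 2.5 mm. Point: its centre, 28 mm above the underside; z up. The top 14 mm is a vertical rim band to grip across the 66 mm, anywhere along it. Starts flat on the bench, half under the riser, plain end towards the robot.
- spare_scoop (a point): Middle of the spare tray's other end, whose rim has a finger scoop 30 mm wide and 14 mm deep: 67 mm along its x from spare_c. This end starts under the riser; about 55 mm of the plain end stick out in front of the riser.
- lower_c (a point): Loaded tray: same form, size and axes as the spare, loose on the bench in the open, heat sink lying in it. Point: its centre, 28 mm above the underside. It slides if pushed hard. A second tray put on the same way round drops deep in (nests); turned end for end (its x opposite) it lands on the lugs, centre 50 mm above centre.
- lower_lug (a point): One of the loaded tray's four stacking lugs: flat ledges 20 mm long, 7 mm deep on the inside of both long walls at x = -42 and +18 mm from its centre, 50 mm above its underside, 6 mm below the rim top. Point: 18 mm lug's top, +y wall. A tray home on them has about 2 mm play inside the rim all round (2 degrees); riding on the rim, it is 56 mm up or more.
- sink: Finned copper and aluminium heat sink lying loose in the loaded tray, 56 x 26 x 30 mm high, 80 g; origin at the centre of its underside.
- carton_c (a point): Plain stiff closed carton, 80 (its x) x 60 (its y) x 75 mm high, about 220 g, standing on the bench in front of the spare tray, about 15 to 25 mm from it, in its way. Point: its centre, 37.5 mm up; z up. Grip it across the 60 mm. The bench to its left (larger y) is bare for 220 mm from its centre, and bare between carton and loaded tray.
- riser_edge (a point): White bench riser (low shelf), fixed: board 200 deep x 260 mm wide, underside 72, top 84 mm above the bench, on two side panels, open in front and behind. Point: middle of the board's front edge, 78 mm up; x points away from the robot, in under the board. A meter and a box stand on it from 120 mm behind the edge, up to 60 mm high.
- bottle: Cleaner bottle standing beyond the loaded tray, 42 mm diameter, 115 mm high; origin at the centre of its underside. A bystander.
- jar: Squat jar standing to the right of the loaded tray, 48 mm diameter, 50 mm high; origin at the centre of its underside. A bystander.
- lower_catch (a point): One of two sprung steel roller catches halfway along the inside of the long walls (both trays have them), 4.5 mm below the rim top, at x = 0; each sticks in about 2 mm over the edge of a tray put on. A tray just let go stays up on one or both, tilted or up to 5 mm high: when centred it takes 7 to 10 N of push straight down to pass them, more off-centre.
Mind the look-alikes: they are no part of the job. Leave any orange or pink look-alike of the part that bears lower_c alone.

How it is judged:
By the outcome, as a careful person would: the job done as asked, in the order asked, and still so for the second after the job is handed in, with the robot touching nothing.
It also fails if it takes over 72 s, if anything falls off the work surface, if the arm or the gripper's body presses on something with over 40 N, if the wrist force passes 120 N, or if a joint passes its speed limit or range.

ROBOT

A 6-joint arm with a two-finger parallel gripper is mounted at the origin on the work surface. World frame = base frame: x ahead of the robot, y to its left, z up, the work surface at z = 0. Lengths are in mm, angles in degrees, forces in N, time in s.
With the tool pointing down it reaches from about 350 to 925 mm from the base axis. Payload 6.4 kg.
Tool frame: the origin (TCP) lies midway between the tips of the shut fingers; the grasp point (between the pads) lies 19 mm behind it (robot.grasp_offset is the distance from the TCP to the grasp point, in mm); z points along the fingers, x is the direction in which the jaws open and shut, and the axes are right-handed (so a half turn about z gives the same grasp; the last joint's range is limited). The gripper opens to 85 mm and grips with 20 to 120 N. Pads are 22 mm wide; open, the fingers measure 114 mm over their backs; the gripper's body (76 mm by 85 mm) begins 54 mm behind the grasp point. The pads swing forward as they close: fully open they stand 13 mm farther back than shut.
Start: joints at [58.207, 14.043, 89.255, -0, 76.702, -9.975], TCP at [241.579, 603.451, 231.29] pointing down, gripper open.
Joint ranges: [-179.41, 179.41], [-58.25, 129.5], [7.25, 145.43], [-54.29, 234.29], [11.92, 165.04], [-157.13, 157.13]. Speed limits (degrees/s): [147.25, 147.25, 180, 180, 180, 180].

INTERFACE

Orientations are given as [roll, pitch, yaw] about the fixed x, y, z axes, in that order (R = Rz(yaw) Ry(pitch) Rx(roll)).
In Python, from plant import robot, imaging gives the robot as it stands. The module is installed in compiled form; this text tells all that it offers. Calls block until the motion is done:
- robot.move_ptp(position, orientation): joint-space move of the TCP to a pose.
- robot.move_linear(position, rot=None, vel=150, f_stop=None): straight line of the TCP; rot=None keeps the orientation; vel is the mean speed in mm/s. With f_stop (N) it stops when the force on the tool has changed by that much, and returns True; else False.
- robot.move_j(angles): joint-space move.
- robot.set_gripper(opening, grip_force=None): finger opening in mm; grip_force is the grip in N (None keeps the last); returns when the fingers have stopped.
- robot.wait(seconds).
- robot.inverse_kinematics(position, orientation): joint angles nearest the present ones, or None.
- robot.get_obs(): the state.
- imaging.snapshot(name): name is "scene" or "side" or "wrist"; returns a dict with "frame" (400x640x3 uint8, red, green, blue), "fx", "fy", "cx", "cy" (pixels), "T" (4x4, takes a point from camera to world coordinates). Camera axes: x right, y up, looking along -z (the intrinsics and any distortion apply to the point x, -y, -z); pixel columns grow to the right and rows downward; lengths in mm; the calibration is good to about 2 mm. A picture is of the moment at which its call begins. There is no depth.
A pose or a line that the arm cannot do raises robot.MotionError and nothing moves.
- robot.job_done(): hands the job in, once; it reports no verdict.
The state is a dict: "t": time; "joint_pos": joint angles; "qvel": joint speeds; "joint_torque": joint torques, N m; "position": TCP position; "ee_rot": TCP orientation; "force": force on the tool from outside, world axes, zero at the start; "torque": the same for the moment, N m; "width": finger opening in mm.
Only numpy, scipy, OpenCV 4.12 (cv2) and the standard library are available. Lean on these libraries where they do the work, as an engineer would, in place of code of your own. Each camera call takes 0.05 s, during which the arm holds its last target.

## Working session

There is one attempt and no reset: what is moved stays moved. The work goes in short steps, each a Python script; the robot and the scene stay as the last script left them, time stands still between calls to the robot, and variables do not carry over. Pictures are saved under pics/ and viewed, and the job is handed in when it is done.

```bash
mkdir -p pics; ls; cat > h.py <<'E'
import numpy as np, cv2, json
from plant import robot, imaging
def snap(n,out):
    s=imaging.snapshot(n); cv2.imwrite('pics/'+out+'.png',s['frame'][:,:,::-1])
    np.savez('pics/'+out+'.npz',**{k:np.array(v) for k,v in s.items()}); return s
def crop(out,x0,y0,x1,y1,k):
    im=cv2.imread('pics/'+out+'.png')[y0:y1,x0:x1]; im=cv2.resize(im,None,fx=k,fy=k,interpolation=cv2.INTER_CUBIC)
    cv2.imwrite('pics/%s_c%d_%d.png'%(out,x0,y0),im)
def ray(s,u,v):
    T=np.array(s['T']); d=np.array([(u-s['cx'])/s['fx'],-(v-s['cy'])/s['fy'],-1.0]); return T[:3,3],T[:3,:3]@d
def onz(s,u,v,z):
    o,d=ray(s,u,v); return o+d*(z-o[2])/d[2]
def proj(s,p):
    T=np.array(s['T']); q=T[:3,:3].T@(np.array(p,float)-T[:3,3]); return s['cx']+s['fx']*q[0]/-q[2], s['cy']-s['fy']*q[1]/-q[2]
def load(out): 
    return dict(np.load('pics/'+out+'.npz',allow_pickle=True))
E
python3 - <<'E'
from h import *
for n in ['scene','side','wrist']:
    s=snap(n,n+'0'); print(n,{k:np.round(v,2) if k!='frame' else 0 for k,v in s.items()})
print(robot.get_obs())
E
```

```text
pics
scene {'frame': 0, 'fx': np.float64(430.42), 'fy': np.float64(430.42), 'cx': np.float64(325.19), 'cy': np.float64(198.18), 'T': array([[ 6.0000e-01, -4.3000e-01,  6.8000e-01,  1.2186e+03],
       [ 8.0000e-01,  3.4000e-01, -4.9000e-01, -6.3002e+02],
       [-1.0000e-02,  8.4000e-01,  5.5000e-01,  7.0534e+02],
       [ 0.0000e+00,  0.0000e+00,  0.0000e+00,  1.0000e+00]])}
side {'frame': 0, 'fx': np.float64(441.56), 'fy': np.float64(441.56), 'cx': np.float64(317.2), 'cy': np.float64(204.5), 'T': array([[ 8.1000e-01,  3.5000e-01, -4.7000e-01, -1.8265e+02],
       [-5.9000e-01,  5.1000e-01, -6.3000e-01, -8.9455e+02],
       [ 2.0000e-02,  7.9000e-01,  6.2000e-01,  8.9611e+02],
       [ 0.0000e+00,  0.0000e+00,  0.0000e+00,  1.0000e+00]])}
wrist {'frame': 0, 'fx': np.float64(341.77), 'fy': np.float64(341.77), 'cx': np.float64(320.15), 'cy': np.float64(202.81), 'T': array([[ 3.7000e-01, -8.9000e-01, -2.6000e-01,  1.7617e+02],
       [ 9.3000e-01,  3.6000e-01,  1.1000e-01,  6.2823e+02],
       [-0.0000e+00, -2.8000e-01,  9.6000e-01,  3.7303e+02],
       [ 0.0000e+00,  0.0000e+00,  0.0000e+00,  1.0000e+00]])}
{'t': 0.15, 'joint_pos': array([ 5.82072023e+01,  1.40760881e+01,  8.93096770e+01, -3.79384045e-04,
        7.67015522e+01, -9.97549308e+00]), 'qvel': array([ 0.02121549, -0.18233014, -0.17440478,  0.11416647, -0.00019284,
       -0.01915213]), 'joint_torque': array([ 1.00630914e-03, -4.29988360e+01, -3.26550615e+01, -1.54607219e-04,
        3.59432946e-03, -2.15074486e-06]), 'position': array([241.3393124 , 603.07012172, 230.41290625]), 'ee_rot': array([-1.79985238e+02,  8.60611271e-02,  6.81827940e+01]), 'force': array([ 0.27274522,  0.17127163, -0.4827598 ]), 'torque': array([ 0.00162846, -0.00347752,  0.04810031]), 'width': 85.3893127549463}
```

View pics/scene0.png

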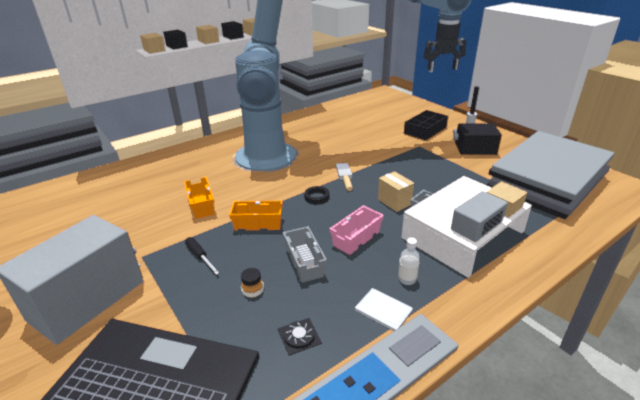

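View pics/side0.png

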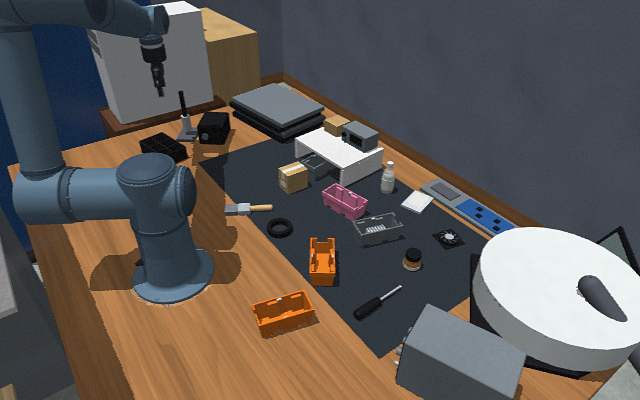

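View pics/wrist0.png

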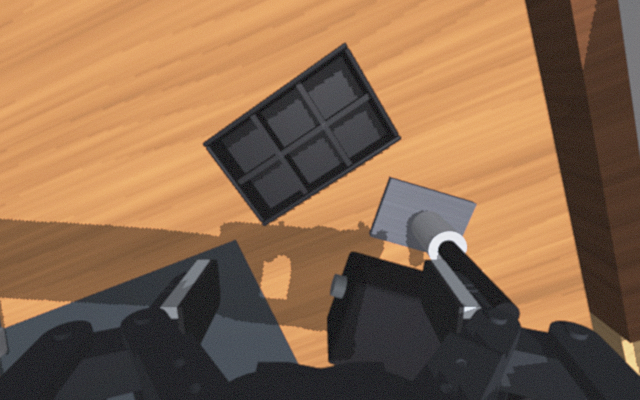

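The grey loaded tray is at scene (305,253) and side (377,230). The orange trays at (257,215) and (200,197) and the pink tray at (357,229) are look-alikes. The carton is at scene (396,191), with the riser at (465,220). I'll enlarge these.

```bash
python3 - <<'E'
from h import *
crop('scene0',270,160,470,300,4)
crop('side0',260,120,420,250,5)
E
```

```text
(no output)
```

View pics/scene0_c270_160.png

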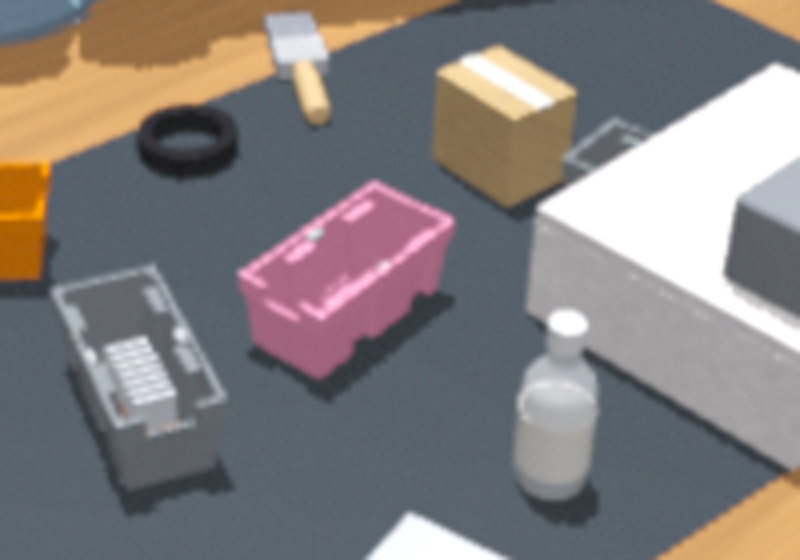

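View pics/side0_c260_120.png

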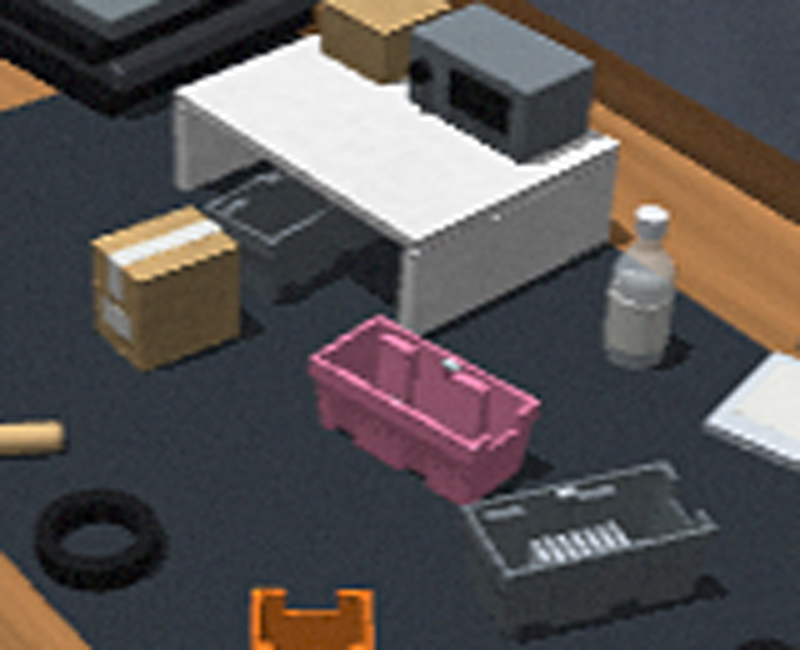

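```bash
python3 - <<'E'
from h import *
crop('scene0',370,160,450,220,10)
crop('side0',270,145,350,205,10)
E
```

```text
(no output)
```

View pics/scene0_c370_160.png

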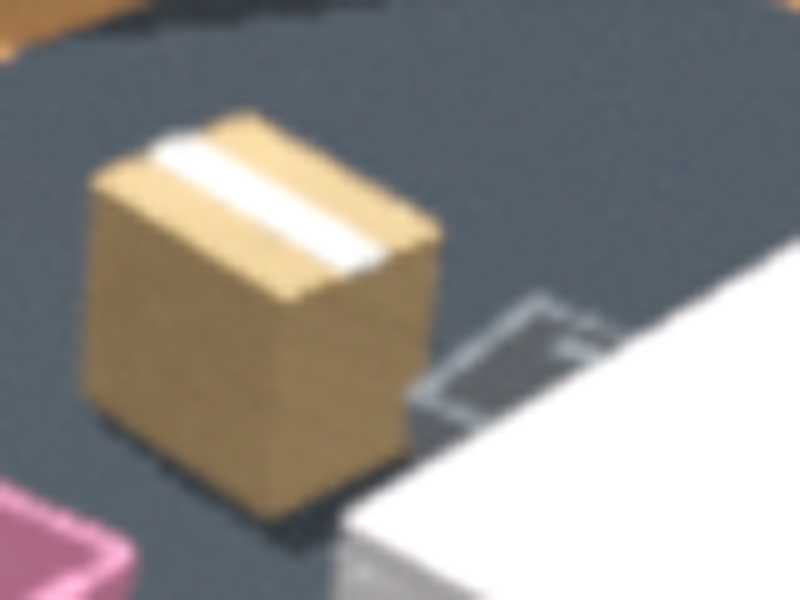

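View pics/side0_c270_145.png

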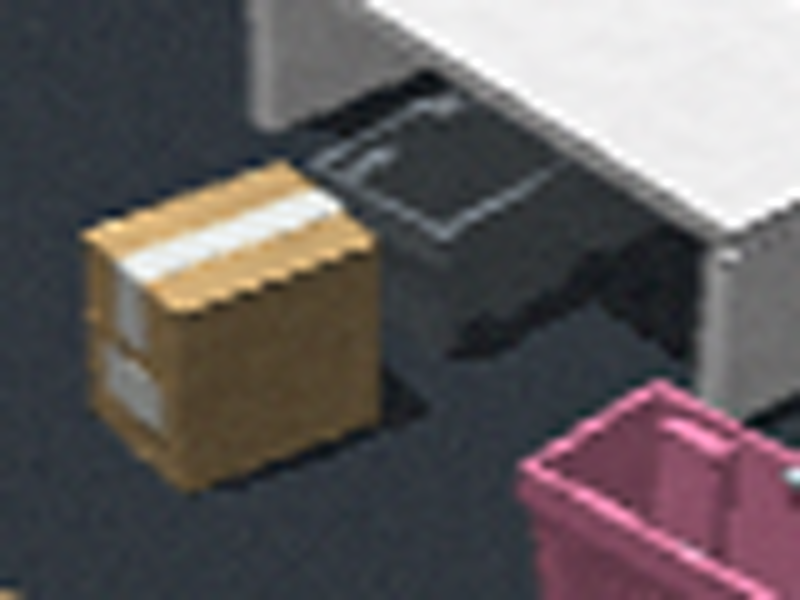

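```bash
cat >> h.py <<'E'
def P(x0,y0,k,pts): return [(x0+u/k-.5+.5/k,y0+v/k-.5+.5/k) for u,v in pts]
E
python3 - <<'E'
from h import *
S=load('scene0');D=load('side0')
def show(s,pts,z):
    r=np.array([onz(s,u,v,z) for u,v in pts])[:,:2]; print(np.round(r,1).tolist(), 'mean',r.mean(0).round(1))
    for i in range(len(r)-1 if len(r)<4 else 4):
        d=r[(i+1)%len(r)]-r[i]; print('  len %.1f ang %.1f'%(np.hypot(*d),np.degrees(np.arctan2(d[1],d[0]))))
print('carton');show(S,P(370,160,10,[(92,183),(250,112),(442,232),(290,302)]),75)
show(D,P(270,145,10,[(82,237),(285,163),(380,240),(180,312)]),75)
print('spare');show(S,P(370,160,10,[(415,397),(540,292)]),56)
show(D,P(270,145,10,[(445,240),(315,163)]),56)
print('riser');show(S,P(270,160,4,[(538,210),(775,65)]),84)
show(D,P(260,120,5,[(410,243),(177,95)]),84)
print('tray');show(S,P(270,160,4,[(53,290),(155,266),(225,395),(122,432)]),56)
show(D,P(260,120,5,[(465,507),(670,463),(718,525),(510,577)]),56)
E
```

```text
carton
[[452.8, 117.6], [451.0, 181.8], [532.8, 176.5], [533.1, 117.0]] mean [492.4 148.2]
  len 64.2 ang 91.6
  len 81.9 ang -3.7
  len 59.5 ang -89.7
  len 80.3 ang 179.6
[[446.4, 178.7], [528.1, 178.3], [527.7, 120.7], [449.4, 122.8]] mean [487.9 150.1]
  len 81.7 ang -0.2
  len 57.7 ang -90.4
  len 78.3 ang 178.4
  len 55.9 ang 93.0
spare
[[567.9, 132.0], [551.7, 198.8]] mean [559.8 165.4]
  len 68.7 ang 103.6
[[562.5, 131.6], [553.2, 197.2]] mean [557.9 164.4]
  len 66.3 ang 98.1
riser
[[626.3, 43.3], [602.1, 302.5]] mean [614.2 172.9]
  len 260.3 ang 95.3
[[614.6, 47.2], [595.3, 298.2]] mean [604.9 172.7]
  len 251.8 ang 94.4
tray
[[478.8, -222.1], [497.0, -158.5], [620.7, -196.0], [610.7, -259.3]] mean [ 551.8 -209. ]
  len 66.1 ang 74.1
  len 129.2 ang -16.8
  len 64.2 ang -98.9
  len 137.0 ang 164.2
[[494.1, -159.5], [622.5, -198.6], [605.6, -256.7], [476.0, -221.6]] mean [ 549.6 -209.1]
  len 134.2 ang -16.9
  len 60.5 ang -106.2
  len 134.2 ang 164.9
  len 64.7 ang 73.8
```

```bash
python3 - <<'E'
from h import *
robot.move_ptp([480,149,200],[180,0,90])
o=robot.get_obs(); print(o['t'],o['joint_pos'].round(1),o['position'],o['ee_rot'])
s=snap('wrist','w1'); print(np.array(s['T']).round(2))
E
```

```text
2.0167 [  4.4  -4.2 112.1   0.   72.1 -85.7] [480.02445254 149.56709255 200.15293147] [ 1.79983994e+02 -1.22975057e-02  9.00445208e+01]
[[-0.0000e+00 -9.6000e-01 -2.8000e-01  4.0963e+02]
 [ 1.0000e+00 -0.0000e+00  0.0000e+00  1.4804e+02]
 [-0.0000e+00 -2.8000e-01  9.6000e-01  3.4285e+02]
 [ 0.0000e+00  0.0000e+00  0.0000e+00  1.0000e+00]]
```

View pics/w1.png

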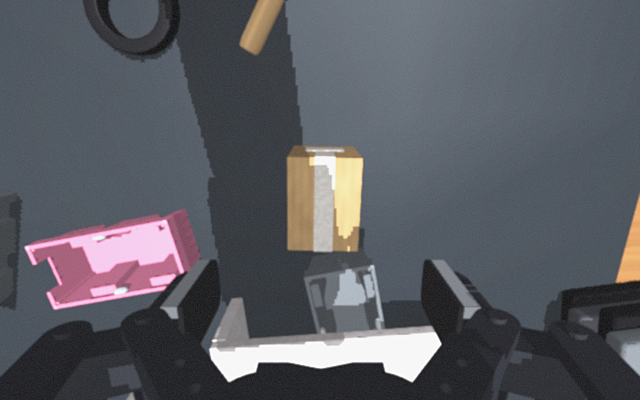

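The carton top spans (288,157) to (360,251) and is nearly square to the jaws. The plain end of the spare runs from (306,275) to (376,264).

```bash
python3 - <<'E'
from h import *
crop('w1',280,140,400,340,4)
s=load('w1')
for p in [(288,157),(362,157),(361,251),(288,251)]: print(onz(s,*p,75).round(1))
for p in [(306,275),(376,264.5)]: print(onz(s,*p,56).round(1))
E
```

```text
[450.4 122.7  75. ]
[450.3 180.9  75. ]
[530.6 182.8  75. ]
[530.6 120.7  75. ]
[563.5 134.9  56. ]
[552.7 199.6  56. ]
```

View pics/w1_c280_140.png

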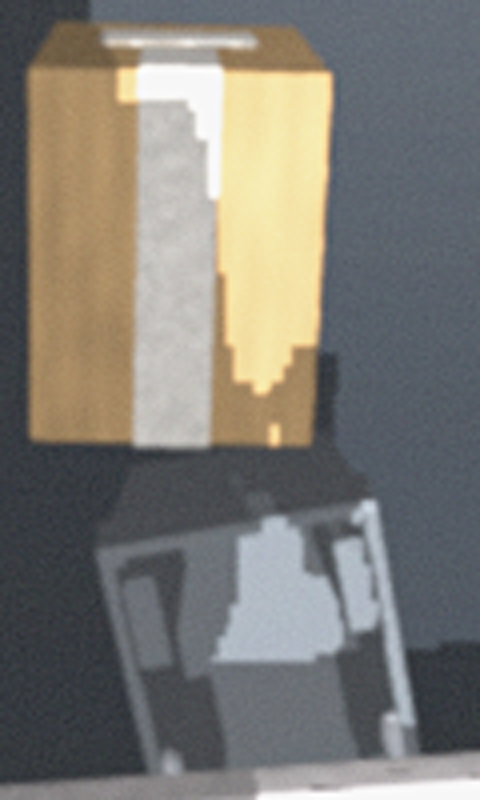

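```bash
python3 - <<'E'
from h import *
robot.move_linear([490,150.5,100],[180,0,90],vel=200)
robot.move_linear([490,150.5,34],vel=120)
print(robot.set_gripper(50,grip_force=35)); o=robot.get_obs(); print(o['t'],o['width'],o['position'],o['force'])
robot.move_linear([490,150.5,74],vel=120)
o=robot.get_obs(); print(o['t'],o['width'],o['force'])
robot.move_linear([478,305,74],vel=180)
print(robot.move_linear([478,305,33],vel=60,f_stop=3)); print(robot.get_obs()['position'])
robot.set_gripper(85)
robot.move_linear([478,305,130],vel=200)
robot.move_linear([500,165,220],[180,0,98],vel=250)
o=robot.get_obs(); print(o['t'],o['width'],o['position'],o['force'])
s=snap('wrist','w2'); snap('side','side2')
for d in [(0)]: print(proj(s,[558,166.5,56]))
crop('w2',200,200,440,350,3)
E
```

```text
False
3.775 59.609559884434276 [491.03949988 150.79350027  35.27433126] [-0.9345309   1.42894312  6.02818655]
4.2583 59.44769097341473 [ 0.06138057 -0.12665737 -2.00183724]
True
[477.03630397 304.32571286  35.06263938]
7.7083 84.98705329225211 [499.0525396  165.29872687 218.26144457] [-0.58880314  0.37912981 -0.44468911]
(np.float64(314.55337702899544), np.float64(243.37350146128685))
```

View pics/w2.png

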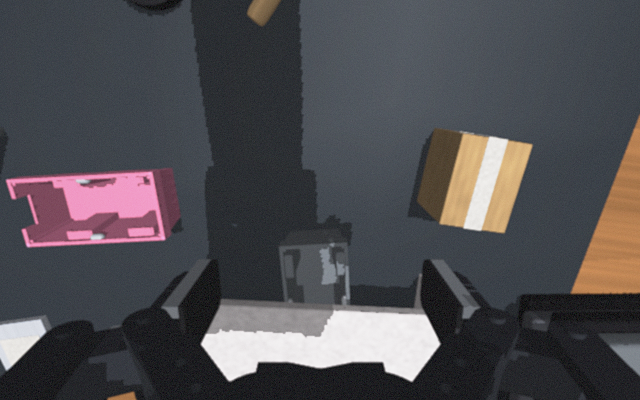

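View pics/side2.png

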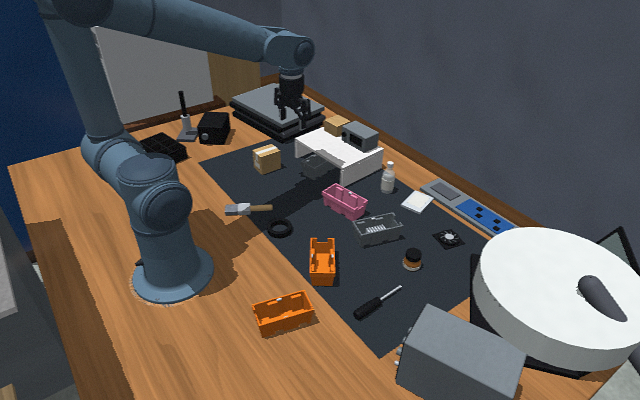

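The carton stands clear at the left, at wrist (475,180). The plain end of the spare now shows in the open around (314,245).

```bash
python3 - <<'E'
from h import *
crop('w2',260,215,370,315,7)
E
```

```text
(no output)
```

View pics/w2_c260_215.png

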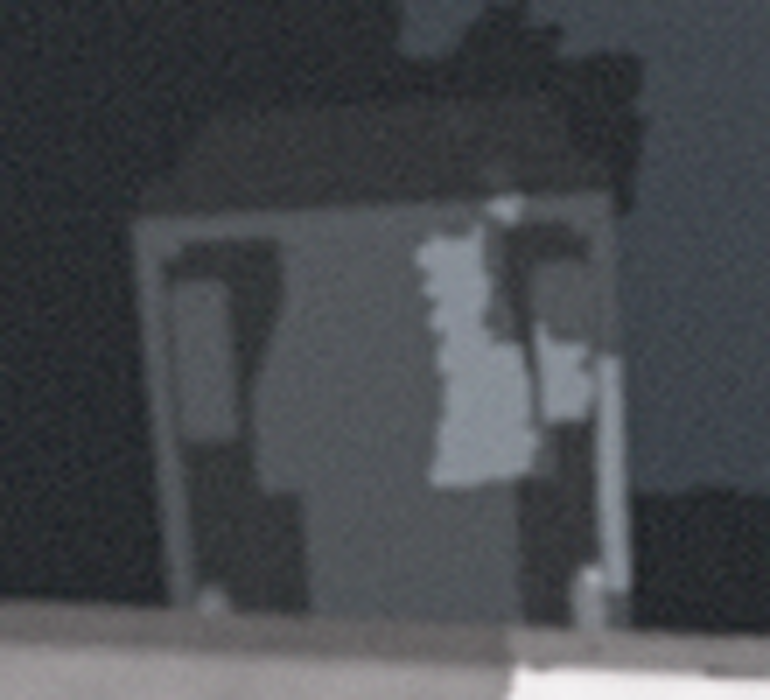

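```bash
python3 - <<'E'
from h import *
s=load('w2')
a,b,c,d=[onz(s,*p,56)[:2] for p in P(260,215,7,[(133,213),(618,192),(173,605),(632,590)])]
print(a,b,c,d, (a+b)/2)
for p,q in [(a,b),(a,c),(b,d)]:
    v=q-p; print(np.hypot(*v),np.degrees(np.arctan2(v[1],v[0])))
E
```

```text
[564.48582091 132.38439819] [552.14804002 198.01222849] [624.62444444 144.57324838] [612.97657635 209.98307628] [558.31693046 165.19831334]
66.77748832772019 100.64711587766003
61.36140569749114 11.457460786821349
61.9952581114119 11.133341012293098
```

```bash
python3 - <<'E'
from h import *
y=np.radians(11.); u=np.array([np.cos(y),np.sin(y)])
f=np.array([558.5,165.3]); g=f+22*u
R=[180,0,101]
robot.move_linear([*g,110],R,vel=200)
print(robot.move_linear([*g,23],vel=80,f_stop=8))
robot.set_gripper(60,grip_force=40); o=robot.get_obs(); print(o['t'],o['width'],o['position'],o['ee_rot'],o['force'],o['torque'])
robot.move_linear([*g,27],vel=40)
o=robot.get_obs(); print(o['t'],o['width'],o['force'],o['torque'])
p=g-112*u
robot.move_linear([*p,27],vel=120)
o=robot.get_obs(); print(o['t'],o['width'],o['position'],o['force'],o['torque'])
snap('side','side3');snap('scene','scene3'); crop('side3',230,110,390,230,5); crop('scene3',350,150,470,240,6)
E
```

```text
False
10.2 64.84553267587526 [580.8477355  169.60879407  23.98584356] [1.79905495e+02 7.54632022e-03 1.01001463e+02] [-1.73777638  0.99279118  4.62855387] [-0.01817217  0.08704579 -0.0136359 ]
10.45 65.51804015748978 [ 0.28233083 -0.13734775 -1.59695183] [-0.01312688  0.06496573 -0.03618639]
11.5333 65.58977785907597 [470.99390809 148.170214    27.33720337] [-0.12552394  0.56784287 -1.43826095] [0.01985712 0.08991733 0.03465474]
```

View pics/side3_c230_110.png

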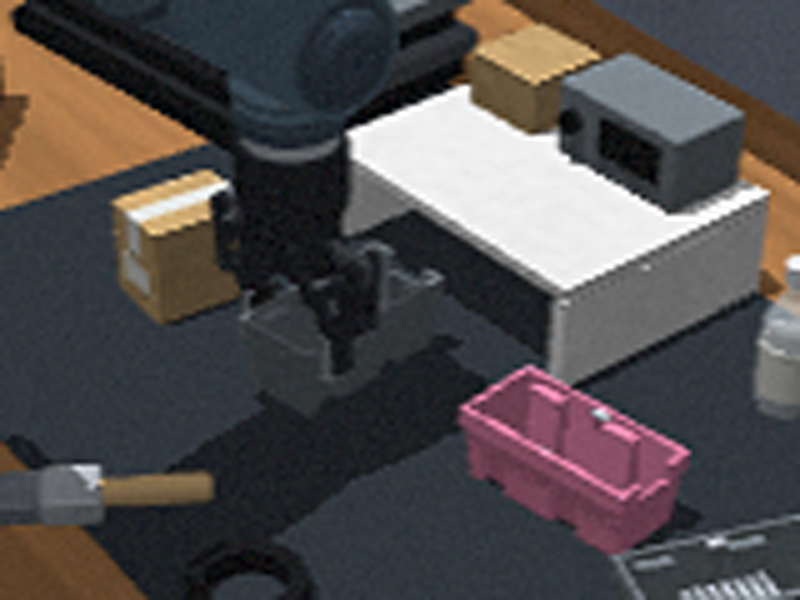

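View pics/scene3_c350_150.png

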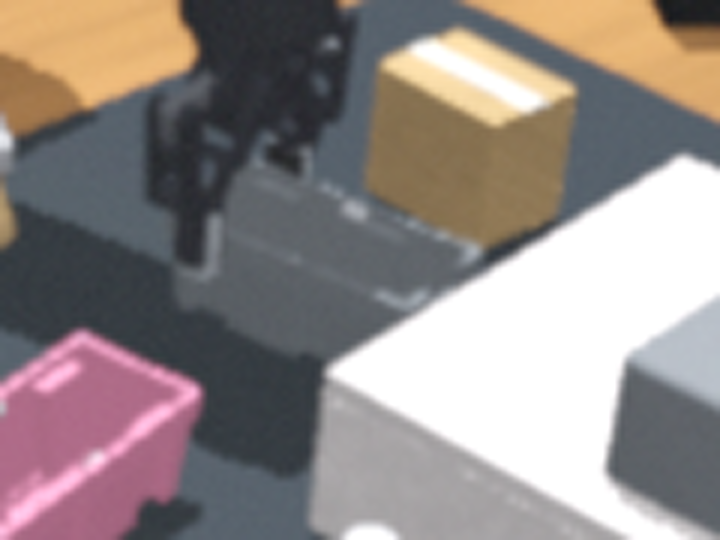

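```bash
python3 - <<'E'
from h import *
y=np.radians(11.); u=np.array([np.cos(y),np.sin(y)])
f=np.array([558.5,165.3]); p=f-90*u
print(robot.move_linear([*p,22],vel=30,f_stop=3)); print(robot.get_obs()['position'])
robot.set_gripper(85)
q=p+10*u
robot.move_linear([*p,100],vel=150)
robot.move_linear([*q,230],vel=250)
robot.wait(0.2)
s=snap('wrist','w4'); o=robot.get_obs(); print(o['t'],o['position'],o['ee_rot'])
crop('w4',220,90,420,290,4)
E
```

```text
True
[471.46448332 148.29436636  23.69330263]
13.7833 [478.97512245 149.9549987  228.03513818] [-1.79787104e+02 -2.54082923e-02  1.01008497e+02]
```

View pics/w4_c220_90.png

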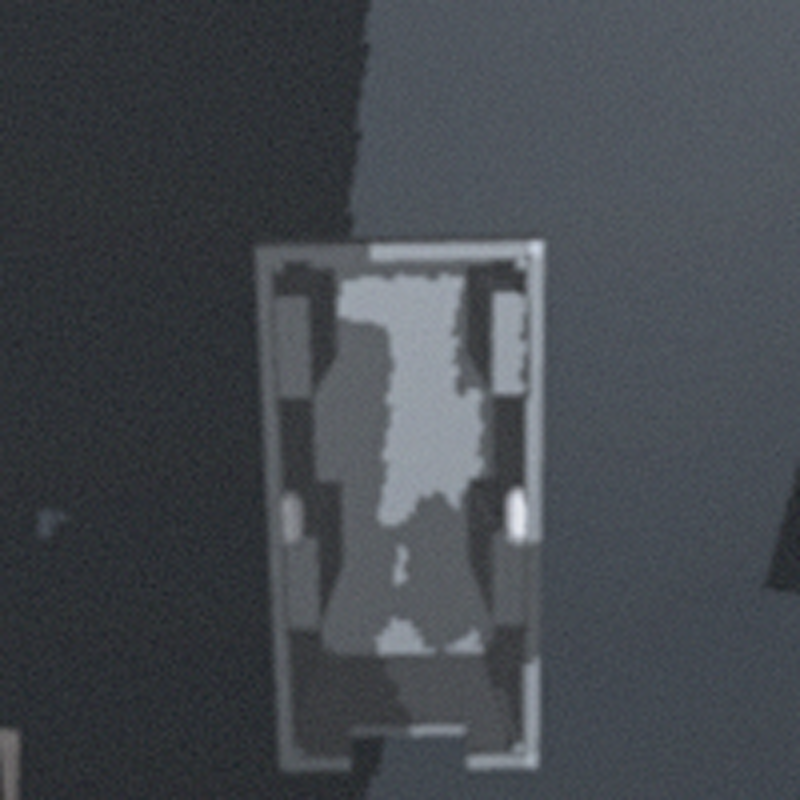

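The spare shows whole and in the open. Its plain end is at the top (crop row 244) and the scoop end at the bottom (row 770).

```bash
python3 - <<'E'
from h import *
s=load('w4')
C=np.array([onz(s,*p,56)[:2] for p in P(220,90,4,[(254,245),(546,240),(540,769),(283,772)])])
print(C.round(1),C.mean(0))
for i in range(4):
    v=C[(i+1)%4]-C[i]; print(np.hypot(*v),np.degrees(np.arctan2(v[1],v[0])))
E
```

```text
[[456.7 109.4]
 [442.8 174.9]
 [574.9 203. ]
 [588.4 138.4]] [515.69268641 156.41436223]
66.9653961044894 101.9700937277503
135.10771331340536 12.002896717755476
65.92648623737664 -78.2638895946275
134.8430876601779 -167.55535976314087
```

```bash
python3 - <<'E'
from h import *
y=np.radians(-17.); u=np.array([np.cos(y),np.sin(y)])
c=np.array([550.5,-209])
q=c+37*u
print(robot.inverse_kinematics([*q,228],[180,0,-107]))
robot.move_ptp([*q,228],[180,0,-107]); robot.wait(.3)
s=snap('wrist','w5'); o=robot.get_obs(); print(o['t'],o['joint_pos'].round(1),o['position'],o['ee_rot'])
crop('w5',220,90,420,290,4)
E
```

```text
[-3.09318942e+01  1.10186324e+01  9.31442119e+01 -2.54444375e-14
  7.58371557e+01  7.60681058e+01]
16.6833 [-30.9  11.   93.1   0.   75.8  76.1] [ 585.92189871 -219.7004309   228.02991559] [-1.79997423e+02  9.31044220e-04 -1.06986198e+02]
```

View pics/w5_c220_90.png

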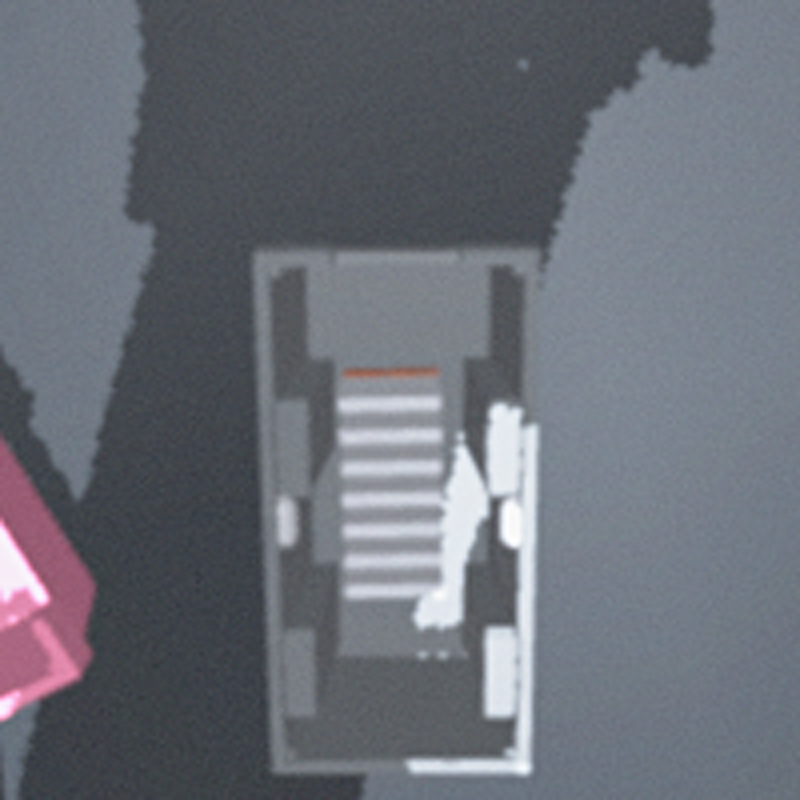

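View pics/w5.png

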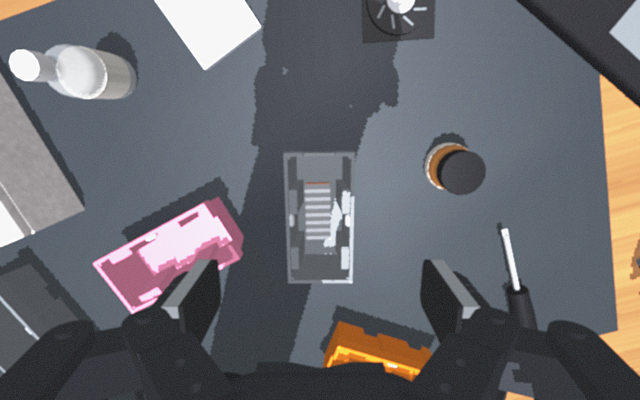

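The loaded tray has its scoop end at the top (crop row 248), with scoop marks at columns 333 and 463. Its lugs sit at rows 445 and 670, either side of the catches at row 522. The heat sink has fins and lies wholly inside. So carrying the spare at this tool yaw brings it in end for end.

```bash
python3 - <<'E'
from h import *
def fit(s,pts,z=56):
    C=np.array([onz(s,*p,z)[:2] for p in pts])
    print(C.round(1).tolist(),C.mean(0).round(2))
    for i in range(4):
        v=C[(i+1)%4]-C[i]; print('  %.1f %.2f'%(np.hypot(*v),np.degrees(np.arctan2(v[1],v[0]))))
    T=np.array(s['T']);
    return C.mean(0)
s=load('w5'); fit(s,P(220,90,4,[(252,249),(543,247),(531,774),(272,774)]))
print(proj(s,[585.92,-219.7,0]),proj(load('w4'),[478.98,149.95,0]))
print('catch mids', [onz(s,*p,51.5).round(1) for p in P(220,90,4,[(287,522),(511,522)])])
s=load('w4');print('catch spare', [onz(s,*p,51.5).round(1) for p in P(220,90,4,[(291,516),(517,516)])])
E
python3 - <<'E'
import sys;sys.path.insert(0,'.')
from h import *
crop('w5',276,145,366,215,8); crop('w5',276,225,366,295,8)
E
python3 - <<'E'
import cv2,numpy as np
a=cv2.imread('pics/w5_c276_145.png');b=cv2.imread('pics/w5_c276_225.png')
cv2.imwrite('pics/w5a.png',a);cv2.imwrite('pics/w5b.png',b)
E
```

```text
[[623.7, -196.4], [604.6, -260.5], [474.9, -221.7], [494.4, -158.0]] [ 549.41 -209.15]
  66.9 -106.61
  135.4 163.35
  66.7 72.99
  134.9 -16.57
(np.float64(319.04609973369674), np.float64(171.6325349127677)) (np.float64(321.60776135087303), np.float64(171.31615625668147))
catch mids [array([ 557. , -182.4,   51.5]), array([ 540.8, -235.3,   51.5])]
catch spare [array([521.2, 128.7,  51.5]), array([510.6, 183.3,  51.5])]
```

View pics/w5a.png

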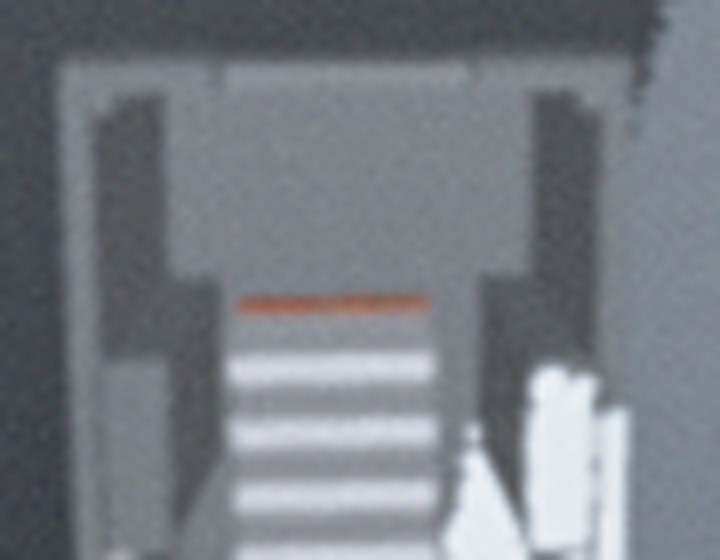

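View pics/w5b.png

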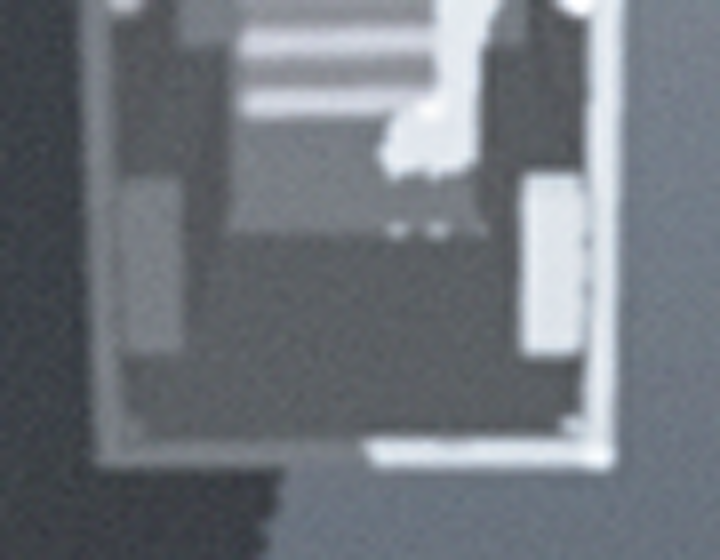

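```bash
python3 - <<'E'
from h import *
c=[515.7,156.6]; R=[180,0,101.6]
robot.move_ptp([*c,180],R)
robot.move_linear([*c,90],vel=200)
print(robot.move_linear([*c,23],vel=80,f_stop=8))
robot.set_gripper(60,grip_force=45); o=robot.get_obs(); print(o['t'],o['width'],o['position'],o['ee_rot'],o['force'],o['torque'])
robot.move_linear([*c,60],vel=100)
robot.move_linear([*c,228],vel=200)
robot.wait(.3)
s=snap('wrist','w6');o=robot.get_obs(); print(o['t'],o['joint_pos'].round(1),o['width'],o['position'],o['ee_rot'],o['force'],o['torque'])
snap('side','side6')
E
```

```text
False
21.1333 64.87527879735225 [516.53057231 156.72686198  23.95565297] [1.79894448e+02 6.94584679e-03 1.01597974e+02] [-0.48597304 -0.34236527  5.02384805] [ 0.10151493  0.11500431 -0.03575754]
22.9917 [  4.8  -0.7 105.7   0.   75.  -96.8] 65.18378567903734 [515.46571206 156.57528307 227.38764268] [-1.79939198e+02 -8.03121092e-03  1.01598657e+02] [-0.68031731  0.27773787 -1.22614096] [ 0.02696134 -0.01722689 -0.02499151]
```

View pics/w6.png

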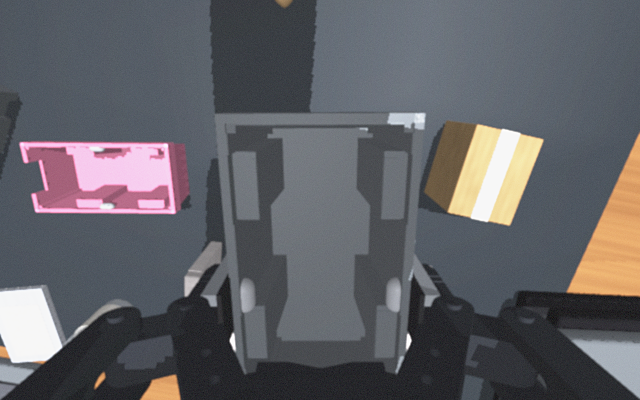

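View pics/side6.png

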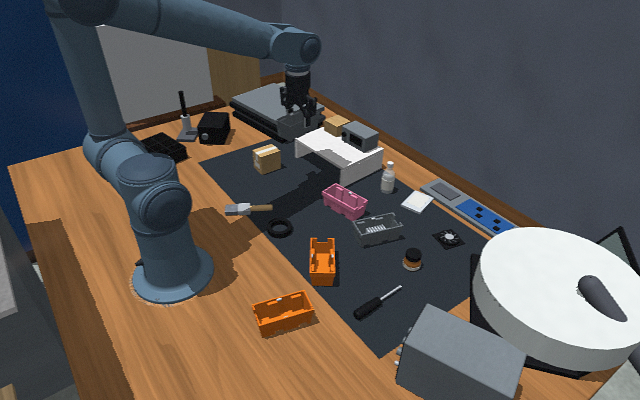

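The spare is held level at its centre. Its plain end is at wrist rows 113 to 120, and its rim corners are at about (217,115) and (425,115).

```bash
python3 - <<'E'
from h import *
crop('w6',205,100,445,280,3)
E
```

```text
(no output)
```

View pics/w6_c205_100.png

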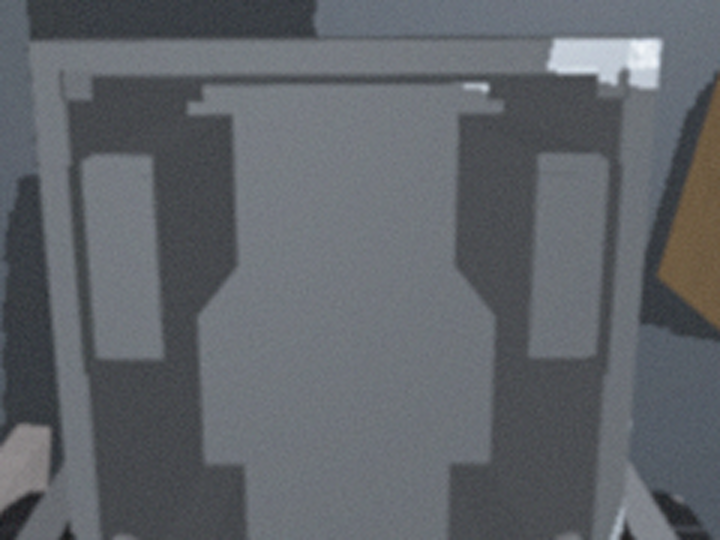

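```bash
python3 - <<'E'
from h import *
s=load('w6'); z=227.4+32.0
pts=P(205,100,3,[(30,42),(662,39),(620,500),(68,470)])
C=np.array([onz(s,*p,z)[:2] for p in pts])
tcp=np.array([515.47,156.58])
def tool(C,tcp,yaw):  # axes: a = along (yaw-90), b = lateral (yaw)
    a=np.radians(yaw-90);U=np.array([[np.cos(a),np.sin(a)],[-np.sin(a),np.cos(a)]]);return (C-tcp)@U.T
t=tool(C,tcp,101.6);print(t.round(2))
for i,j in [(0,1),(1,2),(0,3)]:
    v=t[j]-t[i];print(np.hypot(*v),np.degrees(np.arctan2(v[1],v[0])))
print('mid plain end',t[:2].mean(0), '-> centre', t[:2].mean(0)+[67,0])
s5=load('w5');C5=np.array([onz(s5,*p,56)[:2] for p in [(283.1,151.9),(355.3,151.6),(352.6,283.0),(287.65,283.0)]])
t5=tool(C5,np.array([585.92,-219.70]),-106.986);print('lower in tool',t5.round(2).tolist(),t5.mean(0))
for i,j in [(0,1),(1,2),(0,3),(3,2)]:
    v=t5[j]-t5[i];print(np.hypot(*v),np.degrees(np.arctan2(v[1],v[0])))
s4=load('w4');C4=np.array([onz(s4,*p,56)[:2] for p in P(220,90,4,[(254,245),(546,240),(540,769),(283,772)])])
t4=tool(C4,np.array([478.975,149.955]),101.008);print('spare w4 in tool',t4.mean(0))
E
```

```text
[[-67.59 -34.64]
 [-67.87  31.3 ]
 [-14.97  30.84]
 [-18.86 -34.37]]
65.93584806880224 90.24877260506264
52.90671896208182 -0.5003888200638288
48.727574949126584 0.3149544142192405
mid plain end [-67.72919132  -1.66743014] -> centre [-0.72919132 -1.66743014]
lower in tool [[-29.33, -32.86], [-29.59, 33.51], [105.44, 34.59], [105.42, -32.29]] [37.98423252  0.73715423]
66.37138192551704 90.22437261315739
135.03947448210363 0.4582991216475015
134.7500956142844 0.24403827479980075
66.87708881365134 89.9774089986696
spare w4 in tool [37.27549025 -0.67058395]
```

```bash
python3 - <<'E'
from h import *
c=[548.5,-209.7]; R=[180,0,-106.8]
robot.move_ptp([*c,228],R)
robot.move_linear([*c,97],vel=150); robot.wait(.4)
o=robot.get_obs(); print(o['t'],o['width'],o['position'],o['ee_rot'],o['force'],o['torque'])
snap('side','side7');snap('scene','scene7');snap('wrist','w7')
crop('side7',335,180,425,260,9);crop('scene7',265,200,345,290,8)
E
```

```text
27.0 65.05813386188642 [ 548.63163756 -209.79157171   97.31921736] [-1.79969998e+02 -9.33654247e-03 -1.06799769e+02] [-0.15689368 -0.69514201 -1.47906473] [-0.00755641  0.01593434  0.02245035]
```

View pics/side7_c335_180.png

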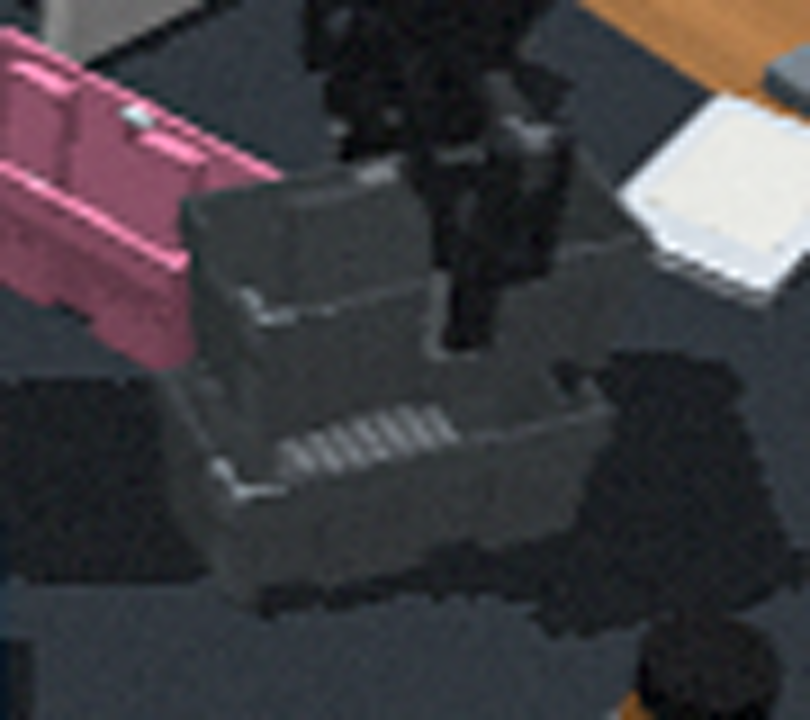

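View pics/scene7_c265_200.png

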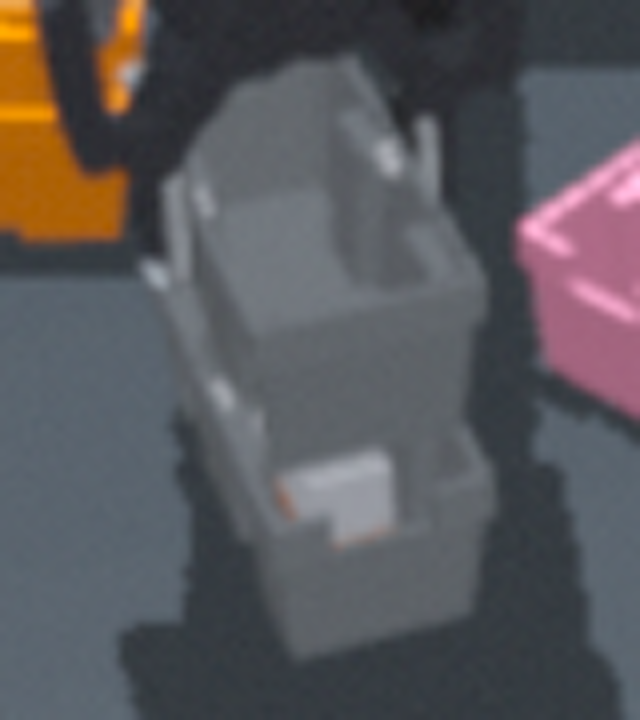

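View pics/w7.png

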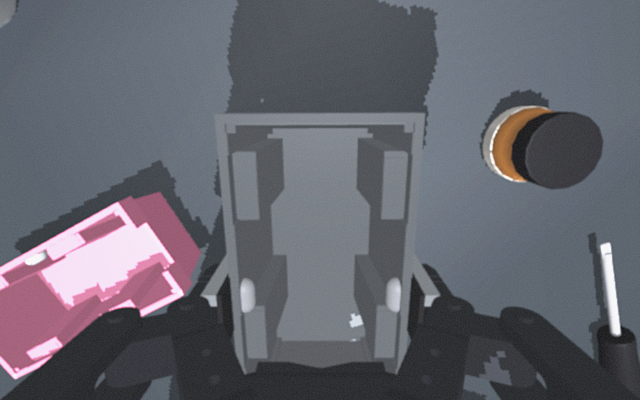

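```bash
python3 - <<'E'
from h import *
S=load('scene7');D=load('side7')
for n,s,k,org,sp,lo in [('side',D,9,(335,180),[(263,320),(640,240)],[(238,494),(614,410)]),('scene',S,8,(265,200),[(258,333),(487,282)],[(262,527),(496,478)])]:
    for a,b in zip(P(*org,k,sp),P(*org,k,lo)):
        pa=onz(s,*a,129.3)[:2];pb=onz(s,*b,56)[:2];d=pa-pb
        A=np.radians(-16.7); print(n,pa.round(1),pb.round(1),'d along %.1f lat %.1f'%(d@[np.cos(A),np.sin(A)],d@[-np.sin(A),np.cos(A)]))
E
```

```text
side [ 476.1 -221.9] [ 476.2 -218.8] d along 0.8 lat -2.9
side [ 598.8 -259.2] [ 603.  -257.6] d along -3.5 lat -2.7
scene [ 607.  -261.2] [ 601.  -260.4] d along 6.0 lat 0.9
scene [ 626.4 -200.2] [ 624.2 -196.6] d along 3.2 lat -2.8
```

```bash
python3 - <<'E'
from h import *
def c2(n,x0,y0,w,h,k):
    im=cv2.imread('pics/%s.png'%n)[y0:y0+h,x0:x0+w]; im=cv2.convertScaleAbs(cv2.resize(im,None,fx=k,fy=k,interpolation=cv2.INTER_CUBIC),alpha=1.8,beta=-20)
    return im
cv2.imwrite('pics/cmpA.png',c2('side7',345,190,70,50,11))
cv2.imwrite('pics/cmpB.png',c2('scene7',280,205,60,75,8))
E
```

```text
(no output)
```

View pics/cmpA.png

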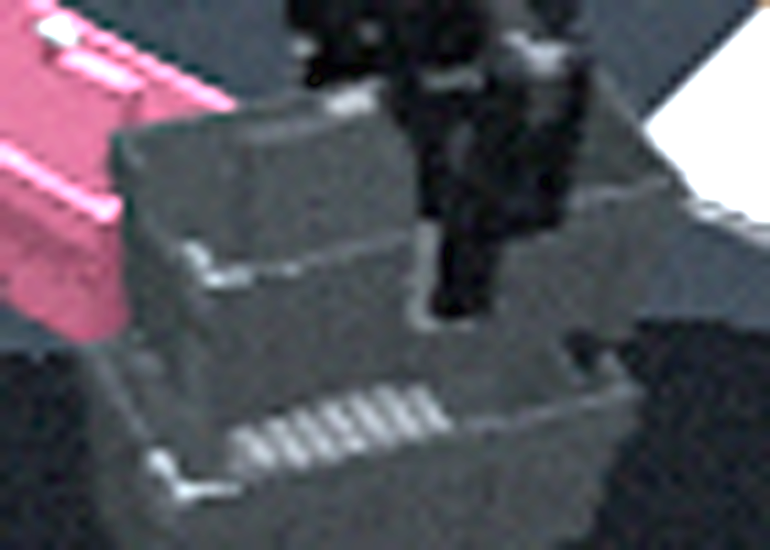

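View pics/cmpB.png

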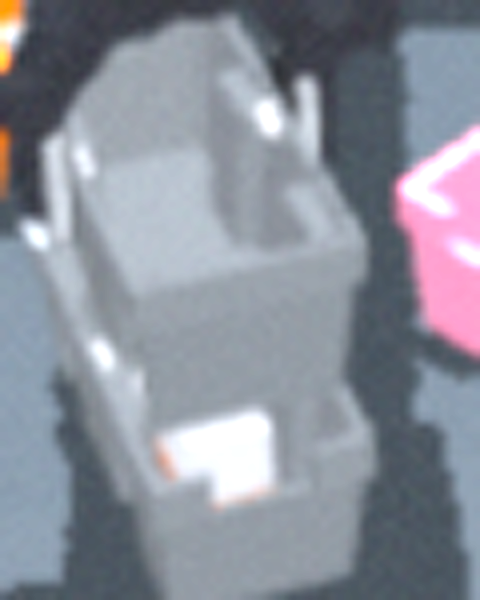

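```bash
python3 - <<'E'
from h import *
S=load('scene7');D=load('side7')
A=np.radians(-16.7);M=np.array([[np.cos(A),np.sin(A)],[-np.sin(A),np.cos(A)]])
def cmp(n,s,k,org,sp,lo,dz=0):
    for a,b in zip(P(*org,k,sp),P(*org,k,lo)):
        pa=onz(s,*a,129.3-dz)[:2];pb=onz(s,*b,56-dz)[:2]
        print(n,pa.round(1),pb.round(1),'along,lat',(M@(pa-pb)).round(1))
cmp('side',D,11,(345,190),[(210,285),(682,178),(115,135)],[(180,497),(640,393),(82,350)])
cmp('scene',S,8,(280,205),[(130,292),(365,243)],[(140,475),(375,432)])
cmp('catch',S,8,(280,205),[(85,158)],[(103,353)],4.5)
# nominal expectation
for n,s,k,org in [('side',D,11,(345,190)),('scene',S,8,(280,205))]:
    for z,c in [(129.3,(548.6+.7,-209.8)),(56,(549.2,-209.8))]:
        print(n,z,[tuple(np.round([(u-org[0]+.5)*k,(v-org[1]+.5)*k])) for u,v in [proj(s,[*(np.array(c)+M.T@np.array(q)),z]) for q in [(-67,-33),(67,-33),(67,33),(-67,33)]]])
E
```

```text
side [ 474.8 -222.8] [ 475.2 -219.6] along,lat [ 0.6 -3.1]
side [ 602.5 -259. ] [ 602.3 -258.1] along,lat [ 0.4 -0.9]
side [ 494.3 -162.4] [ 491.6 -159.8] along,lat [ 3.3 -1.8]
scene [ 605.3 -262.7] [ 596.5 -258.1] along,lat [ 9.7 -1.9]
scene [ 626.5 -200.9] [ 622.  -195.3] along,lat [ 5.9 -4.1]
catch [ 542.9 -237.1] [ 541.4 -235. ] along,lat [ 2.1 -1.6]
side 129.3 [(np.float64(211.0), np.float64(283.0)), (np.float64(691.0), np.float64(180.0)), (np.float64(572.0), np.float64(33.0)), (np.float64(108.0), np.float64(128.0))]
side 56 [(np.float64(188.0), np.float64(502.0)), (np.float64(652.0), np.float64(397.0)), (np.float64(538.0), np.float64(247.0)), (np.float64(89.0), np.float64(345.0))]
scene 129.3 [(np.float64(4.0), np.float64(20.0)), (np.float64(134.0), np.float64(287.0)), (np.float64(368.0), np.float64(232.0)), (np.float64(217.0), np.float64(-25.0))]
scene 56 [(np.float64(21.0), np.float64(216.0)), (np.float64(147.0), np.float64(494.0)), (np.float64(371.0), np.float64(437.0)), (np.float64(225.0), np.float64(170.0))]
```

```bash
python3 - <<'E'
from h import *
c=[548.3,-208.7]
robot.move_linear([*c,88],vel=40); robot.wait(.3)
o=robot.get_obs(); f0=o['force'];t0=o['torque'];print(o['t'],o['position'],f0)
r=robot.move_linear([*c,74],vel=12,f_stop=2.5)
o=robot.get_obs(); print(r,o['t'],o['position'].round(2),o['ee_rot'].round(2),(o['force']-f0).round(2),(o['torque']-t0).round(3))
robot.wait(.2)
o=robot.get_obs(); print(r,o['t'],o['position'].round(2),(o['force']-f0).round(2),(o['torque']-t0).round(3))
snap('side','side8');snap('scene','scene8');
a=cv2.convertScaleAbs(cv2.resize(cv2.imread('pics/side8.png')[190:250,345:415],None,fx=8,fy=8,interpolation=cv2.INTER_CUBIC),alpha=1.8,beta=-20)
b=cv2.convertScaleAbs(cv2.resize(cv2.imread('pics/scene8.png')[220:280,285:345],None,fx=8,fy=8,interpolation=cv2.INTER_CUBIC),alpha=1.8,beta=-20)
cv2.imwrite('pics/c8a.png',a);cv2.imwrite('pics/c8b.png',b)
E
```

```text
27.825 [ 548.43155058 -208.78141311   88.19531219] [-0.19873719  0.53822018 -0.87334314]
True 28.6 [ 548.27 -208.71   78.82] [ 1.7999e+02 -1.0000e-02 -1.0680e+02] [0.83 0.16 5.89] [-0.031  0.087 -0.017]
True 28.8 [ 548.23 -208.69   78.75] [ 0.49 -0.79  5.02] [-0.11   0.014 -0.038]
```

View pics/c8a.png

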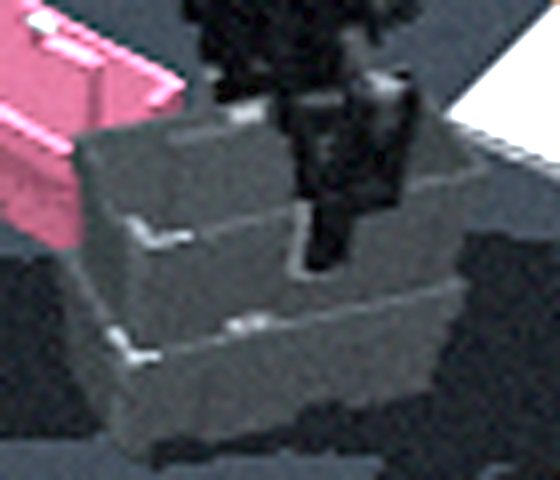

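View pics/c8b.png

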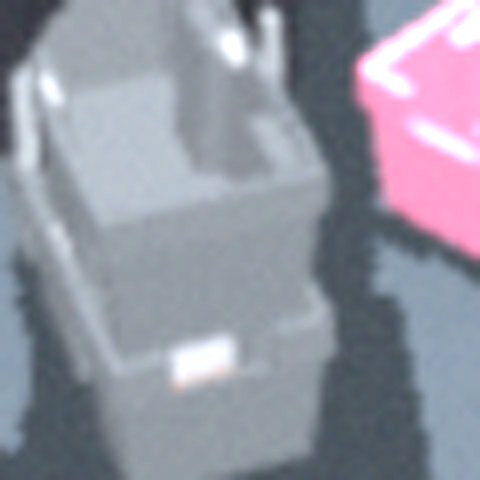

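Contact is at TCP z 78.8, which puts the spare's underside about 55 mm up, inside the rim and on the catches. The side view shows the spare's end walls inside the lower rim. I'll press now.

```bash
python3 - <<'E'
from h import *
c=[548.3,-208.7]
for z,f in [(77,14),(75.5,14),(74,14),(72.5,14),(71,14)]:
    r=robot.move_linear([*c,z],vel=12,f_stop=f); robot.wait(.1)
    o=robot.get_obs(); print(z,r,round(o['t'],2),o['position'].round(2),o['force'].round(2),o['torque'].round(3),round(o['width'],2))
    if r or o['force'][2]>16: break
E
```

```text
77 False 29.26 [ 549.27 -208.86   78.02] [1.36 1.18 5.31] [ 0.116 -0.125  0.063] 65.57
75.5 False 29.63 [ 548.32 -208.45   75.25] [1.61 0.64 0.25] [ 0.233 -0.328  0.025] 65.39
74 False 30.01 [ 548.17 -208.53   73.97] [0.71 1.74 4.3 ] [ 0.434 -0.062 -0.007] 65.2
72.5 True 30.32 [ 548.26 -208.45   73.98] [-0.97 -0.04  4.23] [-0.092  0.134 -0.017] 64.99
```

```bash
python3 - <<'E'
from h import *
c=[548.3,-208.6]
r=robot.move_linear([*c,70],vel=12,f_stop=18)
o=robot.get_obs(); print(r,round(o['t'],2),o['position'].round(2),o['ee_rot'].round(2),o['force'].round(2),o['torque'].round(3),round(o['width'],2))
robot.wait(.2)
p=robot.get_obs()['position']; print(p)
robot.set_gripper(85); robot.wait(.3)
o=robot.get_obs(); print(o['t'],o['position'],o['force'])
robot.move_linear([p[0],p[1],150],vel=100)
y=np.radians(-16.7);u=np.array([np.cos(y),np.sin(y)])
q=np.array([549,-209])+37*u
robot.move_linear([*q,260],vel=200);robot.wait(.3)
o=robot.get_obs(); print(o['t'],o['position'],o['ee_rot'])
snap('side','side9');snap('scene','scene9');snap('wrist','w9')
a=cv2.convertScaleAbs(cv2.resize(cv2.imread('pics/side9.png')[190:250,345:415],None,fx=8,fy=8,interpolation=cv2.INTER_CUBIC),alpha=1.8,beta=-20)
b=cv2.convertScaleAbs(cv2.resize(cv2.imread('pics/scene9.png')[215:285,280:345],None,fx=8,fy=8,interpolation=cv2.INTER_CUBIC),alpha=1.8,beta=-20)
cv2.imwrite('pics/c9a.png',a);cv2.imwrite('pics/c9b.png',b);crop('w9',220,90,420,290,4)
E
```

```text
True 30.57 [ 548.3  -208.52   74.05] [ 1.7969e+02  1.0000e-01 -1.0679e+02] [-1.1   0.64  3.99] [ 0.032  0.184 -0.13 ] 65.29
[ 548.29012095 -208.48844402   74.02603474]
31.4083 [ 548.37855181 -208.24208675   73.86747356] [ 0.43565028 -0.29324587  0.46316074]
33.35 [ 583.88983532 -219.34857706  258.83536955] [ 1.79589832e+02  1.50483386e-01 -1.06790181e+02]
```

View pics/c9a.png

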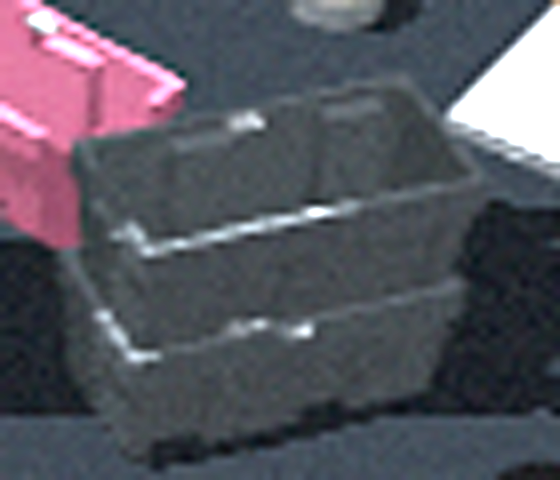

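View pics/c9b.png

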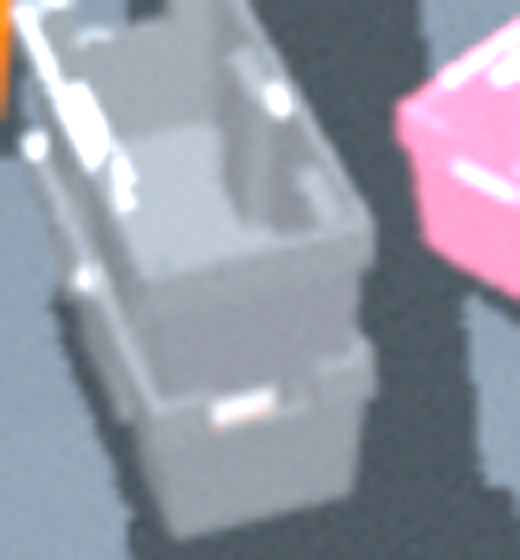

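View pics/w9_c220_90.png

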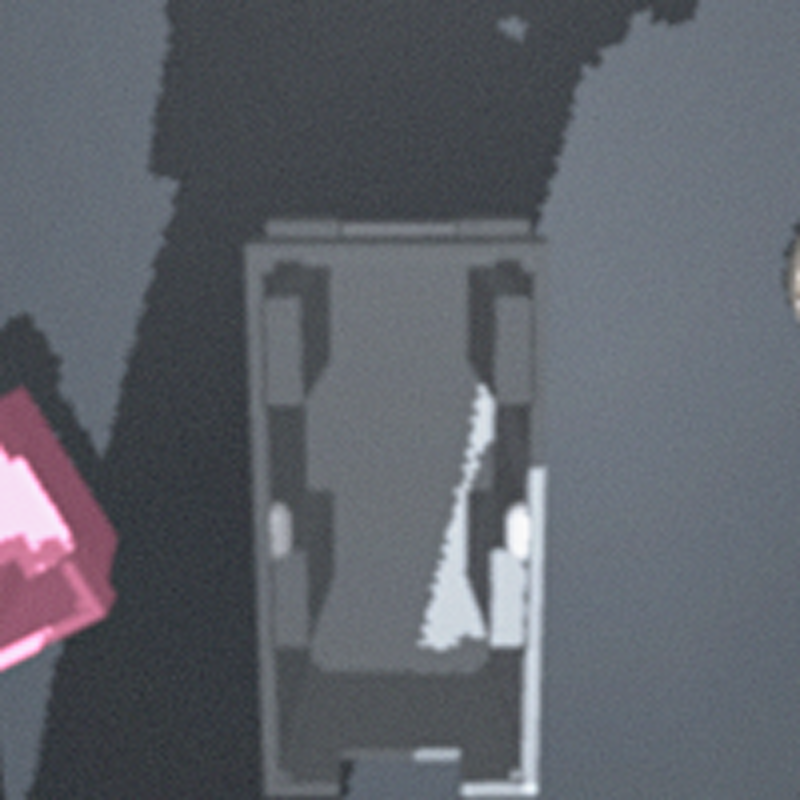

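View pics/scene9.png

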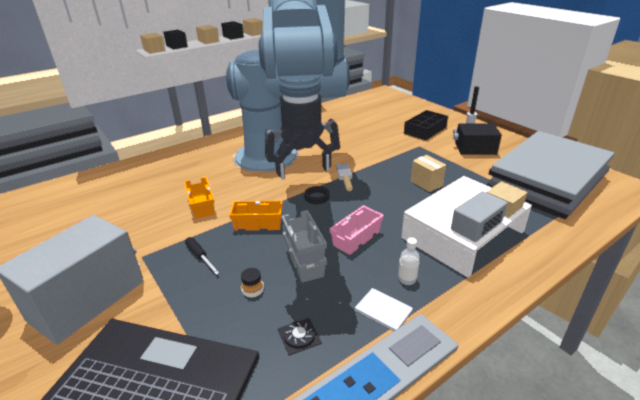

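The views look level and inset on all sides. I'll confirm with light touch probes on the rim using shut fingers; home should read a rim top of about 106 mm.

```bash
python3 - <<'E'
from h import *
robot.set_gripper(0)
y=np.radians(-16.7);U=np.array([[np.cos(y),-np.sin(y)],[np.sin(y),np.cos(y)]])
c=np.array([548.6,-208.6])
for a,l in [(65,0),(0,31.5),(-64,24),(0,-31.5)]:
    q=c+U@np.array([a,l])
    robot.move_linear([*q,122],vel=160); robot.wait(.1)
    r=robot.move_linear([*q,100],vel=15,f_stop=2.0)
    o=robot.get_obs(); print(a,l,r,round(o['t'],2),o['position'].round(2),o['force'].round(2))
    robot.move_linear([*q,122],vel=100)
q=c+37*U[:,0]
robot.move_linear([*q,258],vel=200); robot.set_gripper(85); robot.wait(.2)
snap('wrist','w10');snap('side','side10'); print(robot.get_obs()['t']); crop('w10',220,90,420,290,4)
E
```

```text
65 0 True 36.43 [ 611.32 -227.29  105.36] [1.69 0.24 2.6 ]
0 31.5 True 38.46 [ 557.17 -178.09  106.03] [-1.16  0.32  4.24]
-64 24 True 40.44 [ 494.05 -167.25  105.94] [-1.29  0.07  3.63]
0 -31.5 True 42.55 [ 539.4  -238.79  106.01] [-1.07  0.33  4.92]
44.825
```

View pics/w10_c220_90.png

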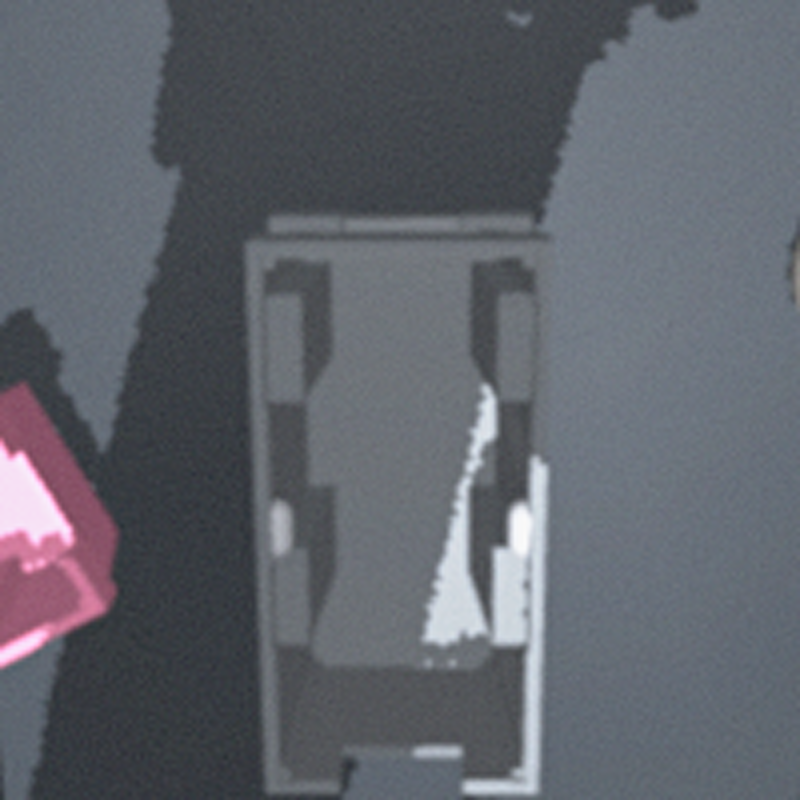

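View pics/side10.png

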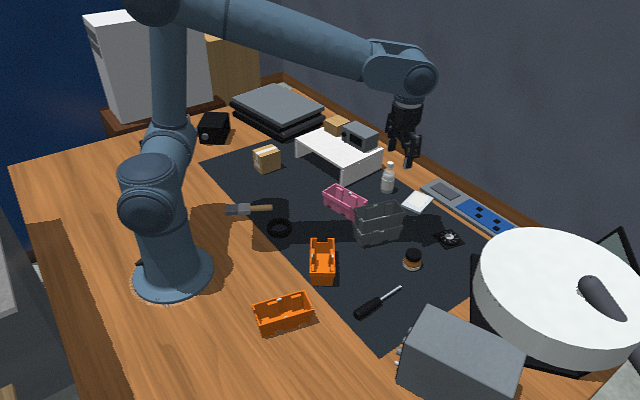

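The rim reads 105.4 to 106.0 mm at all four probes, against 106 mm for fully home. So it is level and home on the lugs. The carton, bottle, jar and look-alikes are all still standing where they should be, so I'm handing in.

```bash
python3 - <<'E'
from h import *
robot.job_done(); print('done')
E
```

```text
the job is handed in; nothing more can be done
done
```

The spare grey tray is stacked end for end on the loaded tray, level and fully home on its lugs. I handed the job in at about 45 s with the gripper open and clear.

- **Carton:** I moved it about 155 mm to the left. It stands on the bench there.
- **Spare tray:** I drew it out from under the riser, gripped it again at its centre and turned it end for end. It touched the loaded tray lightly at the height of the catches. I then pressed until it stopped 50 mm above its height on the bench, as expected on the lugs. I set the press to stop at an 18 N change in force.
- **Level check:** light touches with the shut fingers at four places on the rim read 105.4, 106.0, 105.9 and 106.0 mm, against 106 mm for fully home.
- **Heat sink:** I saw it through the scoop, lying clear below the spare tray.
- **Bystanders and look-alikes:** in the last pictures the bottle, the jar and the pink and orange look-alikes all stand where they were.
- **Disagreement:** before lowering, the side and scene views put the spare 1 to 3 mm off the wrist-camera estimate, with some scene-view corners as much as 10 mm off. I set it down at a compromise position, about 1 mm from the wrist estimate, and it went in without a second try.
- **Not measured:** I judged by eye, from pictures, that the loaded tray had not moved.

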